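Snap the tub's lid shut along its rim

TASK

The lid of the large clear tub is only half snapped on: its rim still stands up along the long side with the thumb tab, round the corner and across the short end. Run the fingertips along this raised rim in one gentle pass and press all of it down flush, starting beside the thumb tab and following it round the corner to its far end, keeping the fingertips on or close above the rim until the far end is down. The tub is only to be touched, not picked up, tipped or pushed away, the small dish stays on its lid, and everything else stays where it is.

Things in the scene. Friction and masses are not known exactly. Their poses are not given: they have to be found in the camera images.
- tub: Large loose clear tub, 220 x 130 mm, 0.9 kg, white lid; faces any way. Origin: centre of underside; x along its length, z up. Lid: sunken panel (top 75 mm above the ledge) in a rim 14 mm wide, centre line at x +-103, y +-58 mm. Sides y +58 and x -103 are snapped home, rim top at 80 mm. Side y -58 and end x +103 are up: seven pieces in a row, tops 4 to 5 mm above the closed rim.
- run_start (a point): Point on the rim's centre line at the first raised piece (tub x -78, y -58 mm), at the height of the closed, flush rim, 80 mm above the ledge; axes as the tub. Beside it the only thumb tab, flat, 30 x 20 mm, sticks out sideways below the rim, to y -85.
- run_corner (a point): Point on the rim's centre line at the corner that the raised run goes round (tub x 103, y -58 mm), at the height of the flush rim.
- run_end (a point): Point on the rim's centre line at the last raised piece on the short end (tub x 103, y 31 mm), at the height of the flush rim; the raised run ends 22 mm beyond it.
- rim0 (a joint): Raised rim piece, first, beside the thumb tab, centred at x -78, y -58 mm of the tub; 44 mm long, flat over its middle 16 mm with a 14 mm long ramp at each end, falling 5 mm. Value in m pressed down: 0 up (5 mm proud), 0.005 flush on a firm stop. Moves at about 2 N, stays where left; a fingertip drawn along at flush height pushes it down by its ramp.
- rim1 (a joint): Raised rim piece, second, at x -32, y -58 mm of the tub; 44 mm long, flat over its middle 16 mm with a 14 mm long ramp at each end, falling 5 mm. Value in m pressed down: 0 up (5 mm proud), 0.005 flush on a firm stop. Moves at about 2 N, stays where left; a fingertip drawn along at flush height pushes it down by its ramp.
- rim2 (a joint): Raised rim piece, third, at x 14, y -58 mm of the tub; 44 mm long, flat over its middle 16 mm with a 14 mm long ramp at each end, falling 5 mm. Value in m pressed down: 0 up (5 mm proud), 0.005 flush on a firm stop. Moves at about 2 N, stays where left; a fingertip drawn along at flush height pushes it down by its ramp.
- rim3 (a joint): Raised rim piece, fourth, at x 60, y -58 mm of the tub; 44 mm long, flat over its middle 16 mm with a 14 mm long ramp at each end, falling 5 mm. Value in m pressed down: 0 up (5 mm proud), 0.005 flush on a firm stop. Moves at about 2 N, stays where left; a fingertip drawn along at flush height pushes it down by its ramp.
- rim4 (a joint): Raised rim piece, fifth, the corner piece, at x 103, y -58 mm of the tub; a 14 mm square flat top with a 14 mm ramp down along each of its two arms, falling 5 mm. Value in m pressed down: 0 up (5 mm proud), 0.005 flush on a firm stop. Moves at about 2 N, stays where left; a fingertip drawn along at flush height pushes it down by its ramp.
- rim5 (a joint): Raised rim piece, sixth, round the corner at x 103, y -15 mm of the tub; 44 mm long, flat over its middle 16 mm with a 14 mm long ramp at each end, falling 5 mm. Value in m pressed down: 0 up (5 mm proud), 0.005 flush on a firm stop. Moves at about 2 N, stays where left; a fingertip drawn along at flush height pushes it down by its ramp.
- rim6 (a joint): Raised rim piece, last, at x 103, y +31 mm of the tub; 44 mm long, flat over its middle 16 mm with a 14 mm long ramp at each end, falling 5 mm. Value in m pressed down: 0 up (5 mm proud), 0.005 flush on a firm stop. Moves at about 2 N, stays where left; a fingertip drawn along at flush height pushes it down by its ramp.
- dish: Blue ceramic dish, 60 mm across, 22 mm high, standing loose on the sunken lid panel of the tub, near its middle. Origin: centre of underside.
- cork_tube: Cork bark tube, 130 mm long, 61 mm thick, lying along the closed long side of the tub (y +), loose. Origin: under its middle; x along it.
- cup: White ceramic cup, 48 mm across, 35 mm high, loose, by the closed short end of the tub (x -). Origin: centre of underside.
- tongs: Long steel feeding tongs lying on the right of the ledge, 268 mm long, 10 mm high. Origin: under its middle; x along it.
- small_tub: Small square clear tub with a closed white lid and no tab, 114 x 114 x 68 mm, on the left of the ledge. Origin: centre of underside.
- mister: Grey mister bottle, 64 mm across, 170 mm high, on the left of the ledge. Origin: centre of underside.
Things that resemble listed ones, but are neither listed nor needed, are in the scene too. Of the things that look like the dish, the middle-sized one is meant.

How it is judged (in metres and radians):
On the way, in this order (a step that is already met when the one before it is completed fails the run):
1. the first piece of the rim, beside the thumb tab, is pressed down (value of joint rim0 above 0.0035 m), for 0.05 s.
2. then the fourth piece, at the end of the long side (value of joint rim3 above 0.0035 m), for 0.05 s.
3. then the last piece, on the short end (value of joint rim6 above 0.0035 m), for 0.05 s.
At the end, for the whole second after the job is handed in: All seven raised rim pieces are at least 3.5 of their 5 mm down, the tub stands still and level on the ledge within 30 mm of where it was, the dish is on its lid, and every bystander is within 30 mm of where it was (value of joint each of rim0, rim1, rim2, rim3, rim4, rim5, rim6 above 0.0035 m and height (world z) of tub below 0.004 m and angle between tub's own z axis and vertical below 0.05 rad and linear speed of tub below 0.02 m/s and distance of each of tub, dish, cork_tube, cup, tongs, small_tub, mister from where it was at the start of the episode below 0.03 m and z of dish in the frame of tub above 0.07 m); the robot touches nothing.
It fails at once if the tub is lifted, tipped or pushed more than 30 mm away (height (world z) of tub above 0.008 m or angle between tub's own z axis and vertical above 0.08 rad or distance of tub from where it was at the start of the episode above 0.03 m).
It fails at once if the tub is pressed with more than 40 N (contact force between any of the fingers, the arm and tub above 40 N).
It fails at once if once the first piece is down and before the last is, the hand goes away from the rim: the TCP more than 75 mm (the fingertips some 55 mm) above the flush rim (value of joint rim0 above 0.0035 m and value of joint rim6 below 0.0035 m and z of the grasp point in the frame of tub above 0.155 m).
It fails at once if the dish, cork tube, cup, tongs, small tub or mister is moved more than 30 mm, or tipped or lifted (distance of any of dish, cork_tube, cup, tongs, small_tub, mister from where it was at the start of the episode above 0.03 m or angle between any of dish, cork_tube, cup, tongs, small_tub, mister's own z axis and vertical above 0.4 rad).
It also fails if it takes over 51 s, if anything falls off the work surface, if the arm or the gripper's body presses on something with over 40 N, if the wrist force passes 120 N, or if a joint passes its speed limit or range.

ROBOT

A 6-joint arm with a two-finger parallel gripper is mounted at the origin on the work surface. World frame = base frame: x ahead of the robot, y to its left, z up, the work surface at z = 0. Lengths are in mm, angles in degrees, forces in N, time in s.
With the tool pointing down it reaches from about 350 to 775 mm from the base axis. Payload 5.5 kg.
Tool frame: the origin (TCP) lies between the finger pads, 19 mm behind the fingertips; this is the grasp point; z points along the fingers, y is the line along which they close (so a half turn about z gives the same grasp; the last joint's range is limited). The gripper opens to 85 mm and grips with 20 to 120 N. Pads are 22 mm wide; open, the fingers measure 114 mm over their backs; the gripper's body (76 mm by 85 mm) begins 54 mm behind the grasp point. The pads swing forward as they close: fully open they stand 13 mm farther back than shut.
Start: joints at [-82.712, 17.945, 2.641, 74.691, 0, 82.002], TCP at [151.59, -554.698, 250.023] pointing down, gripper open.
Joint ranges: [-158.12, 158.12], [-49.38, 96.58], [-58.88, 72.47], [-126.05, 133.96], [-84.25, 85.87], [-180, 180]. Speed limits (degrees/s): [147.25, 147.25, 180, 180, 180, 180].

INTERFACE

Orientations are given as [roll, pitch, yaw] about the fixed x, y, z axes, in that order (R = Rz(yaw) Ry(pitch) Rx(roll)).
In Python, from station import monitor, viewer, arm, finder gives the robot as it stands. The module is installed in compiled form; this text tells all that it offers.
- The arm moves only by the tool send_rows, never from a script. Its arguments are lists of equal length, an entry for each row: "fingers": the opening, from 0 (shut) to 1 (fully open); "dp": the shift along the world's x, y, z in cm, a list of three; "twist": the turn about the world's z in degrees. In form: {"fingers": [fingers, ...], "dp": [[tx, ty, tz], ...], "twist": [twist, ...]}. A call has exactly 5 rows; each row shifts and turns the commanded pose from where the row before left it; what a row does not reach is not made up. A row lasts 1/12 s, in which the tool goes at most 41.7 mm and 7.16 degrees, less where a joint would pass 70% of its speed; a pose out of reach is approached as far as the arm can. A call with a gripper value outside its range is refused whole. The fingers move at their own pace and stop on an object; "grip_force" is the grip in N (left out, the last holds). Time passes only in rows, so rows that do not move let the fingers close, or fill a call up. It gives the time, the measured TCP pose, the force, the opening and the grip force at its end, in the units of the state.
- monitor.read_state(): the state, without advancing time (a new reading comes with each control period).
- viewer.capture(name): name is "side" or "top" or "wrist"; returns a dict with "frame" (420x560x3 uint8, red, green, blue), "range_z" (420x560 float32, mm along the optical axis (not along the pixel's ray), 0 where there is no reading), "intrinsics" (3x3 intrinsics, pixels), "view" (4x4, takes a point from world to camera coordinates). Camera axes: x right, y down, z forward; pixel columns grow to the right and rows downward; lengths in mm; the calibration is good to about 2 mm. A picture is of the moment at which its call begins.
- arm.sign_off(): hands the job in; it is judged then, once.
Trained networks look in the newest picture that a camera, given by its name, has taken for a name from the list of things; names that differ only in an ending like _2 or _b are one class to them, and where a whole thing is asked for, a point or a joint stands for the part that bears it (a point fixed in the world has none). Each returns a list of dicts, best first, with "score" (0 to 1); they miss things now and then, are a little off and sometimes report something else, mostly with a low value. They report only what shows in the picture. A call takes as long as a camera call. They do not tell look-alikes from the thing itself.
- finder.find_in(camera, label): "at" ([x, y, z] in mm, in world coordinates, good to about 4 mm: the middle of the surface that is visible of it).
The state is a dict: "time": time; "joints": joint angles; "qd": joint speeds; "joint_torque": joint torques, N m; "position": TCP position; "eef_rot": TCP orientation; "ft_force": force on the tool from outside, world axes, zero at the start; "wrist_torque": the same for the moment, N m; "width": opening from 0.0 (shut) to 1.0 (fully open); "grasp_force": force on a finger pad.
Only numpy, scipy, OpenCV 4.12 (cv2) and the standard library are available. Lean on these libraries where they do the work, as an engineer would, in place of code of your own. Each camera call takes 0.05 s, during which the arm holds its last target. There are 200 camera calls.

## Working session

There is one attempt and no reset: what is moved stays moved. The work goes in short steps, Python scripts to look and compute and a tool call to move; the robot and the scene stay as the last step left them, time stands still between calls to the robot, and variables do not carry over. Pictures are saved under pics/ and viewed, at most 10 in all, crops included, and the job is handed in when it is done.

Besides the shell and the picture viewer there is one more tool, called after "Call:" as name(argument=value, ...) on one line, values as JSON. send_rows: Moves the arm, as the interface text tells. Its arguments: {"type":"object","properties":{"fingers":{"type":"array"},"dp":{"type":"array"},"twist":{"type":"array"},"grip_force":{"type":"number"}},"required":["fingers","dp","twist"]}

```bash
mkdir -p pics
cat > h.py <<'E'
import numpy as np, cv2
from station import monitor, viewer, arm, finder
def cap(n,save=None):
    c=viewer.capture(n)
    if save: cv2.imwrite(save,cv2.cvtColor(c["frame"],cv2.COLOR_RGB2BGR))
    return c
def cloud(c):
    K=np.array(c["intrinsics"]);V=np.array(c["view"]);z=c["range_z"].astype(float)
    v,u=np.indices(z.shape)
    P=np.stack([(u-K[0,2])/K[0,0]*z,(v-K[1,2])/K[1,1]*z,z],-1)
    W=(P-V[:3,3])@V[:3,:3]; W[z==0]=np.nan
    return W
E
python3 - <<'E'
from h import *
t=cap("top","pics/top.png");s=cap("side","pics/side.png")
np.save("top.npy",cloud(t));np.save("side.npy",cloud(s))
for cam in("top","side"):
  for n in["tub","run_start","run_corner","run_end","dish","cork_tube","cup","tongs","small_tub","mister"]:
    print(cam,n,[(np.round(d["at"]).tolist(),round(d["score"],2)) for d in finder.find_in(cam,n)[:4]])
print(monitor.read_state())
E
```

```text
top tub [([570.0, 124.0, 77.0], 0.74)]
top run_start [([561.0, 119.0, 73.0], 0.64)]
top run_corner [([568.0, 118.0, 78.0], 0.89)]
top run_end [([563.0, 122.0, 74.0], 0.8)]
top dish [([565.0, 107.0, 96.0], 0.85), ([617.0, 282.0, 9.0], 0.68), ([708.0, 130.0, 20.0], 0.67), ([574.0, 224.0, 82.0], 0.27)]
top cork_tube [([442.0, 117.0, 58.0], 0.66)]
top cup [([572.0, -43.0, 8.0], 0.72), ([569.0, 124.0, 73.0], 0.7)]
top tongs [([480.0, -479.0, 9.0], 0.97)]
top small_tub [([431.0, 457.0, 67.0], 0.7)]
top mister [([634.0, 385.0, 106.0], 0.71), ([431.0, 460.0, 64.0], 0.45)]
side tub [([534.0, 156.0, 75.0], 0.92)]
side run_start [([537.0, 150.0, 72.0], 0.89)]
side run_corner [([535.0, 157.0, 77.0], 0.73), ([572.0, 106.0, 90.0], 0.39)]
side run_end [([532.0, 152.0, 76.0], 0.83)]
side dish [([726.0, 125.0, 20.0], 0.57), ([617.0, 276.0, 8.0], 0.56), ([570.0, 104.0, 90.0], 0.52), ([574.0, -54.0, 26.0], 0.39)]
side cork_tube [([429.0, 141.0, 44.0], 0.81)]
side cup []
side tongs [([388.0, -501.0, 6.0], 0.63)]
side small_tub [([410.0, 488.0, 68.0], 0.9), ([532.0, 154.0, 75.0], 0.61)]
side mister [([624.0, 410.0, 87.0], 0.74)]
{'time': 1.1, 'joints': array([-8.27108214e+01,  1.79449310e+01,  2.64075465e+00,  7.46908875e+01,
       -1.03377161e-03,  8.19995966e+01]), 'qd': array([ 0.06880673,  0.04485194, -0.04163127, -0.03048442,  0.01292615,
        0.00950488]), 'joint_torque': array([ 9.42107472e-04, -4.80482054e+01,  2.98815376e+01,  2.55410559e-04,
        7.76958905e-05, -4.18479464e-07]), 'position': array([ 151.59758805, -554.68974309,  250.02009365]), 'eef_rot': array([1.79995256e+02, 1.71071412e-03, 1.52895819e+01]), 'ft_force': array([-0.39976267,  0.77671654, -0.30563613]), 'wrist_torque': array([ 0.01714341, -0.01113269, -0.00403556]), 'grasp_force': 0.0, 'width': 0.998598393891915}
```

View pics/top.png

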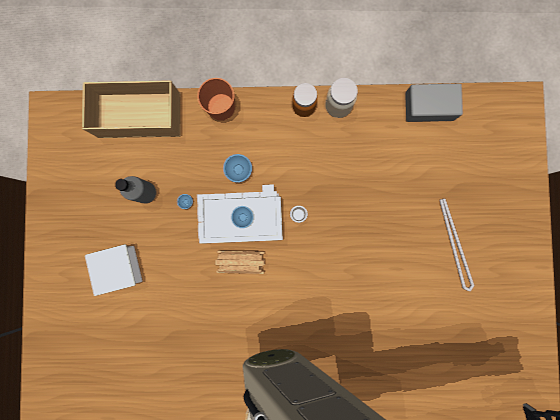

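View pics/side.png

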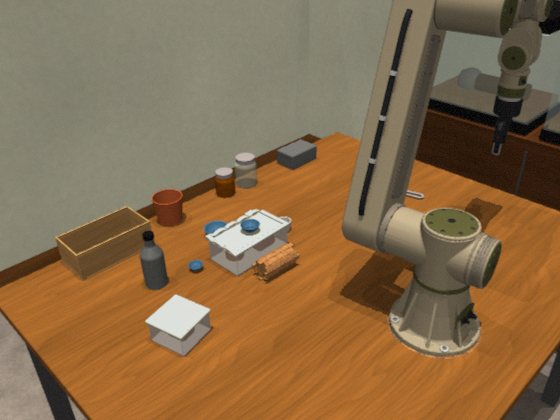

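The top view shows the big tub centred at about (240,217). Its thumb tab is on the far side at (268,189), the cork tube is on the near side at (240,262), and the cup is on the right at (298,214). So tub x runs roughly along world +y.

Look-alikes:
- **Tubs:** the small tub at (112,270) has no tab, so it isn't the one. The large tub has the tab.
- **Dishes:** the candidates are at (238,168) big, (242,217) middle, on the lid, and (185,201) small. The middle one is meant.

Next I'll move in for a close look with the wrist camera.

Call:
send_rows(fingers=[0, 0, 0, 0, 0], dp=[[2.05, 3.0, 0.4], [2.05, 3.0, 0.4], [2.05, 3.0, 0.4], [2.05, 3.0, 0.4], [2.05, 3.0, 0.4]], twist=[3.75, 3.75, 3.75, 3.75, 3.75])

```text
time: 1.52
position: [254.6, -403.3, 270.2]
eef_rot: [180.0, -0.0, 34.2]
ft_force: [0.5, -0.3, 0.6]
width: 0.298
grasp_force: 0.0
```

Call:
send_rows(fingers=[0, 0, 0, 0, 0], dp=[[2.05, 3.0, 0.4], [2.05, 3.0, 0.4], [2.05, 3.0, 0.4], [2.05, 3.0, 0.4], [2.05, 3.0, 0.4]], twist=[3.75, 3.75, 3.75, 3.75, 3.75])

```text
time: 1.93
position: [357.2, -253.1, 290.5]
eef_rot: [179.9, 0.0, 53.0]
ft_force: [-0.2, -0.4, -0.8]
width: 0.004
grasp_force: 0.0
```

Call:
send_rows(fingers=[0, 0, 0, 0, 0], dp=[[2.05, 3.0, 0.4], [2.05, 3.0, 0.4], [2.05, 3.0, 0.4], [2.05, 3.0, 0.4], [2.05, 3.0, 0.4]], twist=[3.75, 3.75, 3.75, 3.75, 3.75])

```text
time: 2.35
position: [459.8, -103.0, 310.5]
eef_rot: [179.9, 0.0, 71.7]
ft_force: [1.1, -1.1, -0.2]
width: 0.0
grasp_force: 0.0
```

Call:
send_rows(fingers=[0, 0, 0, 0, 0], dp=[[2.05, 3.0, 0.4], [2.05, 3.0, 0.4], [2.05, 3.0, 0.4], [2.05, 3.0, 0.4], [2.05, 3.0, 0.4]], twist=[3.75, 3.75, 3.75, 3.75, 3.75])

```text
time: 2.77
position: [562.3, 47.1, 330.4]
eef_rot: [180.0, 0.0, 90.5]
ft_force: [1.8, -0.4, 0.5]
width: 0.002
grasp_force: 0.0
```

Run:
```python
from h import *
w=cap("wrist","pics/w1.png");np.save("w1.npy",cloud(w))
s=monitor.read_state();print(s["time"],s["position"],s["eef_rot"],s["width"],s["joints"],s["ft_force"])
W=np.load("top.npy")
for n in["dish","tub"]: print(n,[(np.round(d["at"]).tolist(),round(d["score"],2)) for d in finder.find_in("wrist",n)[:4]])
```

```text
2.8167 [565.48241097  51.69151966 330.05214713] [179.81521729  -0.19515898  90.89629626] -0.0020147544570419578 [-2.97984161 16.59616819 11.908531   85.14119434  0.20720287 86.12448634] [2.89144351 1.81712627 0.60875966]
dish [([712.0, 133.0, 21.0], 0.71)]
tub [([562.0, 112.0, 90.0], 0.39)]
```

View pics/w1.png

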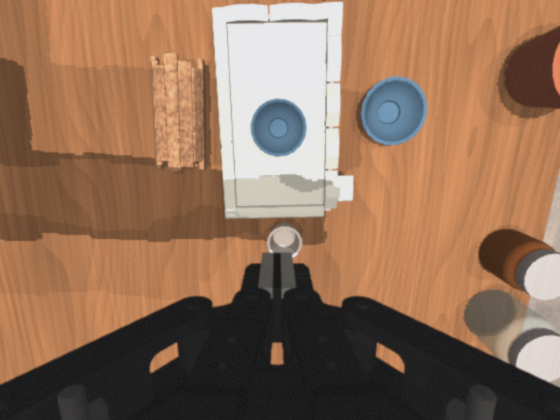

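The wrist view shows the whole tub. The raised rim is on the right side (column ~333) and across the top (row ~12), and the tab is at (345,188). The middle dish stands on the lid at (278,127), with the bigger dish beside the tub at (393,110). Now I'll fit the tub pose.

Run:
```python
from h import *
W=np.load("w1.npy")
m=(W[...,2]>68)&(W[...,2]<90)
m[:, 345:]=False; m[225:]=False; m[:,:212]=False
m2=cv2.morphologyEx(m.astype(np.uint8),cv2.MORPH_OPEN,np.ones((3,3)))
P=W[m2>0];print(len(P),np.percentile(P,[1,50,99],axis=0))
# exclude tab: rows 175-202 right of col 340 -> robust via edge fits
rows=range(20,210,4)
L=[];R=[]
for r in rows:
    c=np.where(m2[r])[0]
    if len(c)<60: continue
    L.append(W[r,c[0]+1]); 
    if not 172<r<205: R.append(W[r,c[-1]-1])
T=[];B=[]
for c in range(230,325,4):
    r=np.where(m2[:,c])[0]; T.append(W[r[0]+1,c]);B.append(W[r[-1]-1,c])
def fit(A,ax):
    A=np.array(A); o=1-ax
    p=np.polyfit(A[:,o],A[:,ax],1)
    for _ in range(3):
        e=A[:,ax]-np.polyval(p,A[:,o]);k=abs(e)<2.5;p=np.polyfit(A[k][:,o],A[k][:,ax],1)
    return p,k.sum(),np.median(A[:,2])
pl,pr,pt,pb=fit(L,0),fit(R,0),fit(T,1),fit(B,1)
for n,p in zip("LRTB",(pl,pr,pt,pb)): print(n,p,np.degrees(np.arctan(p[0][0])))
g=lambda a,b:np.linalg.solve([[1,-a[0][0]],[-b[0][0],1]],[a[0][1],b[0][1]])
C={k:g(a,b) for k,a,b in(("LB",pl,pb),("RB",pr,pb),("RT",pr,pt),("LT",pl,pt))}
print(C); c=sum(C.values())/4; print("centre",c)
print("len",np.linalg.norm(C["RT"]-C["RB"]),np.linalg.norm(C["RT"]-C["LT"]))
ux=(C["RT"]-C["RB"]+C["LT"]-C["LB"]);ux/=np.linalg.norm(ux);uy=np.array([-ux[1],ux[0]])
print("yaw",np.degrees(np.arctan2(ux[1],ux[0])))
for n,(x,y) in dict(start=(-78,-58),corner=(103,-58),end=(103,31),fin=(103,45),pre=(-95,-58)).items(): print(n,np.round(c+x*ux+y*uy,1))
q=lambda x,y:c+x*ux+y*uy
for x,y in[(-78,-58),(-32,-58),(14,-58),(60,-58),(103,-58),(103,-15),(103,31),(0,58),(-60,58),(60,58),(-103,0),(60,0)]:
    d=np.linalg.norm(W[...,:2]-q(x,y),axis=-1);print((x,y),round(float(np.nanmedian(W[...,2][d<4])),1))
```

```text
24412 [[498.96532344  12.03531896  72.72008051]
 [563.44404455 136.1416719   75.45122315]
 [628.72308956 227.01932989  87.7293982 ]]
L (array([-3.01512236e-02,  5.03594484e+02]), np.int64(48), np.float64(79.83473999712237)) -1.7270146438044676
R (array([-2.73200118e-02,  6.29708543e+02]), np.int64(39), np.float64(82.49221723545273)) -1.564932103750642
T (array([2.88740726e-02, 2.11291802e+02]), np.int64(24), np.float64(82.86879966899974)) 1.6539029755310901
B (array([ 0.02298495, -1.98492127]), np.int64(24), np.float64(79.50843331092864)) 1.3167085744336775
{'LB': array([503.30552843,   9.58352929]), 'RB': array([629.36755991,  12.48105832]), 'RT': array([623.44425028, 229.29317665]), 'LT': array([496.79127637, 225.63618948])}
centre [563.22715375 119.24848844]
len 216.8930156799075 126.70575896348718
yaw 91.64583448124516
start [623.4  42.9]
corner [618.2 223.9]
end [529.3 221.3]
fin [515.3 220.9]
pre [623.9  26. ]
(-78, -58) 83.9
(-32, -58) 84.1
(14, -58) 84.3
(60, -58) 83.3
(103, -58) 84.6
(103, -15) 84.8
(103, 31) 84.7
(0, 58) 79.8
(-60, 58) 395.2
(60, 58) 79.7
(-103, 0) 79.6
(60, 0) 75.0
```

Call:
send_rows(fingers=[0, 0, 0, 0, 0], dp=[[1.4, 0, -3.8], [1.4, 0, -3.8], [1.2, 0, -3.8], [1.2, 0, -3.8], [1.0, 0, -3.8]], twist=[0, 0, 0, 0, 0])

```text
time: 3.33
position: [623.6, 44.0, 138.7]
eef_rot: [180.0, 0.0, 90.2]
ft_force: [0.3, 0.4, 0.2]
width: -0.001
grasp_force: 0.0
```

Call:
send_rows(fingers=[0, 0, 0, 0, 0], dp=[[0, 0, -1.0], [0, 0, -0.5], [0, 0, 0], [0, 0, 0], [0, 0, 0]], twist=[0, 0, 0, 0, 0])

```text
time: 3.75
position: [624.8, 45.0, 128.1]
eef_rot: [179.7, 0.0, 90.3]
ft_force: [0.6, -0.2, 0.3]
width: -0.001
grasp_force: 0.0
```

Run:
```python
from h import *
w=cap("wrist","pics/w2.png");W=cloud(w)
s=monitor.read_state();print(s["time"],s["position"],s["eef_rot"],s["width"],s["ft_force"])
K=np.array(w["intrinsics"]);V=np.array(w["view"])
for p in[(623.4,42.9,85),(618.2,223.9,85),list(s["position"][:2])+[s["position"][2]-19]]:
    q=V[:3,:3]@np.array(p)+V[:3,3];print(p,(K@q/q[2])[:2])
for y in(60,90,120,150,180,210):
    k=(abs(W[...,1]-y)<1.5)&(W[...,2]>77)&(W[...,2]<88)&(W[...,0]>600)&(W[...,0]<640)
    if k.sum(): print(y,np.percentile(W[k],[2,98],axis=0)[:,0],"pred centre",623.4-5.2*(y-42.9)/181, np.median(W[k][:,2]))
```

```text
3.8 [624.87249912  45.09855258 127.98747001] [1.79733387e+02 1.71058148e-02 9.02743281e+01] 0.0006423561267497364 [-0.16115373 -0.5524022  -0.12868668]
(623.4, 42.9, 85) [274.49273441 255.60561329]
(618.2, 223.9, 85) [ 262.0070051 -171.7059788]
[np.float64(624.8724991218584), np.float64(45.0985525804769), np.float64(108.98747000729414)] [277.51731345 270.71933034]
60 [616.14062336 629.54613291] pred centre 622.9087292817679 80.46109224579843
90 [615.53884895 629.10078936] pred centre 622.0468508287292 84.17381565710468
120 [614.77177221 627.88254128] pred centre 621.1849723756906 82.36533624063881
150 [613.74528533 627.16815556] pred centre 620.3230939226519 81.73108906888761
```

View pics/w2.png

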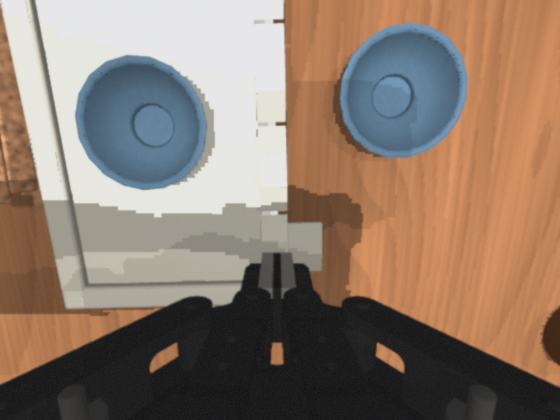

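The tips are shut at (277,270), right over the raised rim beside the tab, and the rim centre line matches my fit. I'll go down gently.

Call:
send_rows(fingers=[0, 0, 0, 0, 0], dp=[[-0.1, -0.2, -1.0], [0, 0, -0.7], [0, 0, -0.4], [0, 0, 0], [0, 0, 0]], twist=[0.7, 0.7, 0, 0, 0])

```text
time: 4.22
position: [622.1, 43.4, 103.4]
eef_rot: [-179.9, -0.0, 91.7]
ft_force: [-0.2, 0.7, 0.2]
width: 0.004
grasp_force: 0.0
```

Call:
send_rows(fingers=[0, 0, 0, 0, 0], dp=[[0, 0, -0.1], [0, 0, -0.1], [0, 0, -0.1], [0, 0, 0], [0, 0, 0]], twist=[0, 0, 0, 0, 0])

```text
time: 4.63
position: [622.7, 43.3, 101.1]
eef_rot: [180.0, -0.0, 91.7]
ft_force: [-0.1, 0.1, -0.0]
width: 0.0
grasp_force: 0.3
```

Call:
send_rows(fingers=[0, 0, 0, 0, 0], dp=[[0, 0, -0.1], [0, 0, 0], [0, 0, -0.1], [0, 0, 0], [0, 0, 0]], twist=[0, 0, 0, 0, 0])

```text
time: 5.05
position: [622.7, 43.3, 99.0]
eef_rot: [180.0, -0.0, 91.7]
ft_force: [0.8, 0.8, 1.8]
width: -0.003
grasp_force: 0.6
```

Run:
```python
from h import *
w=cap("wrist");W=cloud(w)
s=monitor.read_state();print(s["time"],s["position"],s["ft_force"])
for y in range(46,80,3):
    k=(abs(W[...,1]-y)<1.5)&(W[...,2]>70)&(W[...,2]<90)&(abs(W[...,0]-622.8)<4)
    if k.sum(): print(y,k.sum(),np.median(W[k][:,2]))
```

```text
5.1 [622.7305357   43.34320374  99.01387977] [1.36331592 0.01628625 1.81171159]
52 51 78.95229885780446
55 209 78.92758593653139
58 125 77.18589985959387
61 108 76.26448184408893
64 80 75.25948875204053
67 77 79.51155352929482
70 109 80.50510032527094
73 106 81.4469351995831
76 119 82.6837177451163
79 120 83.76676831327217
```

Call:
send_rows(fingers=[0, 0, 0, 0, 0], dp=[[0, 0, -0.05], [0, 0, 0], [0, 0, 0], [0, 0, 0], [0, 0, 0]], twist=[0, 0, 0, 0, 0])

```text
time: 5.52
position: [622.8, 43.4, 98.8]
eef_rot: [180.0, -0.0, 91.7]
ft_force: [-0.5, 0.1, 4.3]
width: -0.002
grasp_force: 2.0
```

Call:
send_rows(fingers=[0, 0, 0, 0, 0], dp=[[0, 0.6, 0], [-0.02, 0.6, 0], [-0.02, 0.6, 0], [-0.02, 0.6, 0], [-0.02, 0.6, 0]], twist=[0, 0, 0, 0, 0])

```text
time: 5.93
position: [621.7, 73.3, 98.4]
eef_rot: [-180.0, 0.1, 91.7]
ft_force: [1.8, -7.2, 4.0]
width: 0.003
grasp_force: 3.3
```

Call:
send_rows(fingers=[0, 0, 0, 0, 0], dp=[[-0.02, 0.6, 0], [-0.02, 0.6, 0], [-0.02, 0.6, 0], [-0.02, 0.6, 0], [-0.02, 0.6, 0]], twist=[0, 0, 0, 0, 0])

```text
time: 6.35
position: [620.9, 104.0, 98.7]
eef_rot: [180.0, 0.0, 91.7]
ft_force: [0.3, -2.0, 3.7]
width: -0.005
grasp_force: 2.2
```

Call:
send_rows(fingers=[0, 0, 0, 0, 0], dp=[[-0.02, 0.6, 0], [-0.02, 0.6, 0], [-0.02, 0.6, 0], [-0.02, 0.6, 0], [-0.02, 0.6, 0]], twist=[0, 0, 0, 0, 0])

```text
time: 6.77
position: [619.9, 133.7, 98.7]
eef_rot: [180.0, 0.0, 91.7]
ft_force: [0.6, -3.9, 4.6]
width: 0.002
grasp_force: 2.7
```

Call:
send_rows(fingers=[0, 0, 0, 0, 0], dp=[[-0.02, 0.6, 0], [-0.02, 0.6, 0], [-0.02, 0.6, 0], [-0.02, 0.6, 0], [-0.02, 0.6, 0]], twist=[0, 0, 0, 0, 0])

```text
time: 7.18
position: [618.4, 164.0, 98.1]
eef_rot: [-180.0, -0.0, 91.7]
ft_force: [0.5, -2.9, 2.0]
width: 0.0
grasp_force: 1.6
```

Run:
```python
from h import *
w=cap("wrist","pics/w3.png");W=cloud(w)
s=monitor.read_state();print(s["time"],s["position"],s["ft_force"])
m=(W[...,2]>77)&(W[...,2]<90)
for y in(170,180,190,200,210,215):
    k=(abs(W[...,1]-y)<1.5)&m&(W[...,0]>600)&(W[...,0]<640)
    if k.sum(): print(y,np.percentile(W[k],[2,98],axis=0)[:,0],"pred centre",623.4-5.2*(y-42.9)/181, np.median(W[k][:,2]))
for x in(540,560,580,600,615):
    k=(abs(W[...,0]-x)<1.5)&m&(W[...,1]>200)&(W[...,1]<260)
    if k.sum(): print("x",x,np.percentile(W[k],[2,98],axis=0)[:,1],"pred centre",221.3+2.6*(x-529.3)/89,np.median(W[k][:,2]))
```

```text
7.2333 [618.27844277 165.06539296  98.06612184] [ 1.58040965 -1.05803643  2.19332236]
170 [605.35724612 629.72496018] pred centre 619.7485082872928 88.05437971398693
180 [610.53327423 623.94306689] pred centre 619.4612154696132 81.71467317914784
190 [609.96808459 623.49102061] pred centre 619.1739226519337 81.8188408998501
200 [609.29206756 622.71256982] pred centre 618.8866298342541 80.07768527248736
210 [608.30233775 621.92017833] pred centre 618.5993370165745 80.02796662830202
215 [607.92153053 621.65777647] pred centre 618.4556906077348 81.80520817346749
x 540 [217.83396192 231.3528145 ] pred centre 221.61258426966293 82.20723344346479
x 560 [219.13596485 232.63455284] pred centre 222.19685393258428 83.74262749993967
x 580 [220.78495763 234.28415155] pred centre 222.78112359550562 84.26152127053874
x 600 [222.10132079 235.7068622 ] pred centre 223.365393258427 82.37486268709262
x 615 [200.76889694 236.39584016] pred centre 223.80359550561798 83.41951862861225
```

View pics/w3.png

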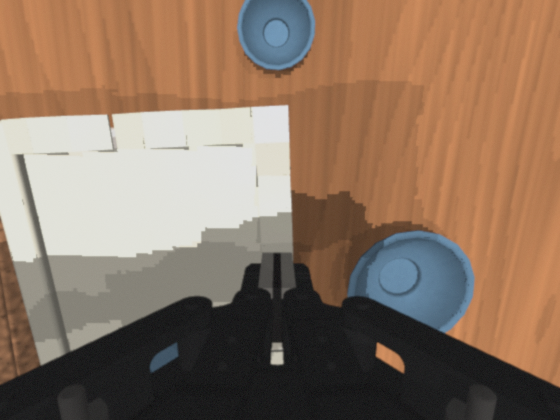

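The tub has crept about 6 mm and turned about 2.5°, which is within limits. The corner is now at (613.7, 230). I'll ease the pressure slightly and follow the new line.

Call:
send_rows(fingers=[0, 0, 0, 0, 0], dp=[[-0.04, 0.6, 0.05], [-0.04, 0.6, 0], [-0.04, 0.6, 0], [-0.04, 0.6, 0], [-0.04, 0.6, 0]], twist=[0.5, 0.5, 0.5, 0.5, 0.4])

```text
time: 7.65
position: [616.5, 194.2, 98.8]
eef_rot: [-180.0, -0.0, 94.1]
ft_force: [-0.6, -1.3, 0.7]
width: -0.001
grasp_force: 0.7
```

Call:
send_rows(fingers=[0, 0, 0, 0, 0], dp=[[-0.04, 0.6, 0], [-0.04, 0.6, 0], [-0.04, 0.6, 0], [-0.04, 0.6, 0], [-0.04, 0.6, 0]], twist=[0, 0, 0, 0, 0])

```text
time: 8.07
position: [614.8, 224.0, 99.1]
eef_rot: [180.0, -0.0, 94.1]
ft_force: [0.6, -1.4, 1.8]
width: -0.003
grasp_force: 0.9
```

Call:
send_rows(fingers=[0, 0, 0, 0, 0], dp=[[-0.03, 0.4, 0], [0, 0.2, 0], [0, 0, 0], [0, 0, 0], [0, 0, 0]], twist=[0, 0, 0, 0, 0])

```text
time: 8.48
position: [614.4, 229.7, 99.0]
eef_rot: [180.0, -0.0, 94.1]
ft_force: [-0.1, 1.1, 1.5]
width: 0.003
grasp_force: 0.8
```

Run:
```python
from h import *
w=cap("wrist");W=cloud(w)
s=monitor.read_state();print(s["time"],s["position"],s["ft_force"])
m=(W[...,2]>77)&(W[...,2]<90)
for x in(520,530,540,550,560,570,580,590,600):
    k=(abs(W[...,0]-x)<1.5)&m&(W[...,1]>200)&(W[...,1]<260)
    if k.sum(): print("x",x,np.percentile(W[k],[2,98],axis=0)[:,1],np.median(W[k][:,2]))
T=cloud(cap("top"))
k=(T[...,2]>73)&(T[...,2]<87)&(T[...,0]>480)&(T[...,0]<640)&(T[...,1]>-10)&(T[...,1]<250)
n,l,st,_=cv2.connectedComponentsWithStats(k.astype(np.uint8));i=1+np.argmax(st[1:,4])
print(cv2.minAreaRect(T[l==i][:,:2].astype(np.float32)))
for d in("dish","cup"): print(d,[np.round(q["at"]).tolist() for q in finder.find_in("top",d)[:4]])
```

```text
8.5333 [614.45021549 229.50015831  99.03452536] [0.31788256 1.33823679 2.16108799]
x 520 [216.2918036  230.44386349] 84.51607076132137
x 530 [217.31922877 230.98375887] 84.65572205168974
x 540 [217.85990309 231.77461199] 82.04405592676054
x 550 [218.73671948 232.4788961 ] 80.08291695493918
x 560 [219.12186233 233.33169495] 83.6826495245317
x 570 [219.84325784 234.02157173] 84.62520891508336
x 580 [220.90372069 234.63641403] 84.09140398366091
x 590 [221.44757522 235.45724283] 80.51477772938954
x 600 [229.48675572 236.15665151] 77.75872116597873
((567.606201171875, 121.40160369873047), (134.5138397216797, 219.77133178710938), 4.336919784545898)
dish [[561.0, 115.0, 95.0], [711.0, 132.0, 20.0]]
cup [[577.0, -41.0, 9.0], [444.0, 116.0, 57.0], [624.0, 91.0, 80.0]]
```

Call:
send_rows(fingers=[0, 0, 0, 0, 0], dp=[[-0.6, -0.02, 0], [-0.6, -0.04, 0], [-0.6, -0.04, 0], [-0.6, -0.04, 0], [-0.6, -0.04, 0]], twist=[0, 0, 0, 0, 0])

```text
time: 9.1
position: [584.8, 227.5, 99.7]
eef_rot: [179.9, -0.0, 94.1]
ft_force: [3.7, -1.1, 2.5]
width: 0.001
grasp_force: 1.1
```

Call:
send_rows(fingers=[0, 0, 0, 0, 0], dp=[[-0.6, -0.04, 0], [-0.6, -0.04, 0], [-0.6, -0.04, 0], [-0.6, -0.04, 0], [-0.6, -0.04, 0]], twist=[0, 0, 0, 0, 0])

```text
time: 9.52
position: [553.3, 225.4, 98.8]
eef_rot: [-179.9, 0.0, 94.1]
ft_force: [0.4, 0.2, 0.4]
width: 0.0
grasp_force: 0.0
```

Run:
```python
from h import *
w=cap("wrist");W=cloud(w)
s=monitor.read_state();print(s["time"],s["position"],s["ft_force"])
m=(W[...,2]>77)&(W[...,2]<90)
for x in range(490,625,10):
    k=(abs(W[...,0]-x)<1.5)&m&(W[...,1]>210)&(W[...,1]<260)
    if k.sum(): print("x",x,np.percentile(W[k],[2,98],axis=0)[:,1],np.median(W[k][:,2]))
```

```text
9.5667 [552.26058383 225.34712254  98.69653554] [0.71639286 0.01306519 1.03032499]
x 490 [219.58460896 227.38908255] 78.60930756825962
x 500 [210.41957005 228.4701927 ] 79.75412200842933
x 510 [215.56208385 229.32673291] 82.22874285353933
x 520 [215.91858609 230.16046972] 84.54202789857548
x 530 [217.337194  230.8809259] 84.5381287149201
x 540 [228.44559579 231.85912894] 81.87088813143679
x 550 [235.84224539 236.70309934] 86.82492907084507
x 560 [230.27939619 233.28533041] 79.62194351481196
x 570 [220.31615089 233.85638829] 79.80708419797702
x 580 [220.538129   234.66712821] 79.23536935170085
x 590 [222.2159268  227.77848076] 77.24831601179181
x 600 [222.30591475 236.10551262] 77.73302310165428
x 610 [214.46234143 236.83180152] 79.48995444453013
x 620 [215.06823286 237.17884112] 79.25295320206327
```

Rim4 and rim5 are flush and the tub is steady. I'll continue to the end.

Call:
send_rows(fingers=[0, 0, 0, 0, 0], dp=[[-0.6, -0.04, 0], [-0.6, -0.04, 0], [-0.6, -0.04, 0], [-0.6, -0.04, 0], [-0.6, -0.04, 0]], twist=[0, 0, 0, 0, 0])

```text
time: 9.98
position: [523.5, 223.4, 98.9]
eef_rot: [-180.0, 0.0, 94.1]
ft_force: [0.4, 0.1, 1.4]
width: -0.003
grasp_force: 1.0
```

Call:
send_rows(fingers=[0, 0, 0, 0, 0], dp=[[-0.4, -0.03, 0], [-0.3, -0.02, -0.02], [0, 0, 0], [0, 0, 0], [0, 0, 0]], twist=[0, 0, 0, 0, 0])

```text
time: 10.4
position: [516.5, 222.9, 98.7]
eef_rot: [-179.9, -0.0, 94.1]
ft_force: [-2.1, -0.4, 6.1]
width: 0.0
grasp_force: 2.8
```

Call:
send_rows(fingers=[0, 0, 0, 0, 0], dp=[[0, 0, 1.5], [0, 0, 3], [0, 0, 3.8], [0, 0, 3.8], [0, 0, 3.8]], twist=[0, 0, 0, 0, 0])

```text
time: 10.82
position: [517.0, 222.8, 258.6]
eef_rot: [-179.9, 0.0, 94.1]
ft_force: [1.4, 0.3, 0.2]
width: -0.005
grasp_force: 0.0
```

Call:
send_rows(fingers=[0, 0, 0, 0, 0], dp=[[1, -3, 2], [1, -3, 2], [1, -3, 2], [1, -3, 1], [0.5, -3, 0]], twist=[0, 0, 0, 0, 0])

```text
time: 11.23
position: [564.4, 71.5, 330.1]
eef_rot: [179.8, 0.0, 94.1]
ft_force: [0.1, 0.2, -0.3]
width: 0.003
grasp_force: 0.0
```

Call:
send_rows(fingers=[0, 0, 0, 0, 0], dp=[[0, -1, 0], [0, 0, 0], [0, 0, 0], [0, 0, 0], [0, 0, 0]], twist=[0, 0, 0, 0, 0])

```text
time: 11.65
position: [562.0, 64.4, 327.4]
eef_rot: [-180.0, -0.0, 94.2]
ft_force: [-0.9, -0.3, -0.1]
width: 0.001
grasp_force: 0.0
```

Run:
```python
from h import *
w=cap("wrist","pics/w4.png");W=cloud(w)
s=monitor.read_state();print(s["time"],s["position"],s["ft_force"])
c=np.array([613.9,230.]);ux=np.array([-.0725,.9974]);uy=np.array([-.9974,-.0725])
for x,y in[(-78,-58),(-32,-58),(14,-58),(60,-58),(103,-58),(103,-15),(103,31),(60,58)]:
    q=c+(x-103)*ux+(y+58)*uy
    d=np.linalg.norm(W[...,:2]-q,axis=-1);k=d<4;print((x,y),k.sum(),np.nanmedian(W[k][:,2]) if k.any() else None)
```

```text
11.7 [562.08067203  64.42821713 327.53386739] [ 0.45283074 -0.7409118   0.16252583]
(-78, -58) 36 79.70726736516023
(-32, -58) 43 79.71645483634389
(14, -58) 47 79.78260192042163
(60, -58) 50 79.65778595986603
(103, -58) 56 79.90808769011952
(103, -15) 58 79.98342240369018
(103, 31) 53 79.71164357697188
(60, 58) 50 79.83594893251998
```

View pics/w4.png

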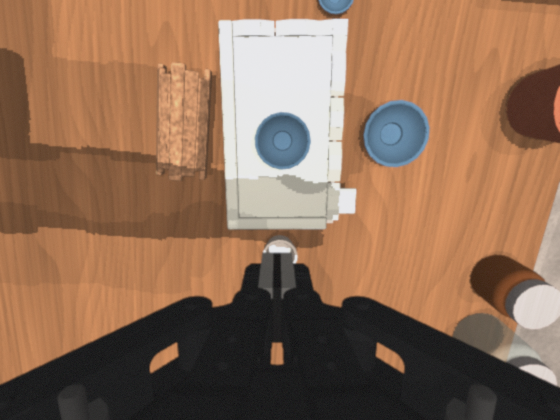

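All seven pieces measure flush at about 80 mm. The dish is on the lid at (283,140), and the cork tube and cup are where they were.

```bash
python3 -c "
from station import arm
print(arm.sign_off())"
```

```text
the job is handed in; nothing more can be done
None
```

I pressed the raised rim down in one pass and handed the job in: all seven pieces measured flush at about 80 mm, the dish stayed on the lid, and the tub only crept about 6 mm and turned about 2.5°; the sign-off gave no verdict.

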